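Set the bench length gauge to its index and hold it

TASK

Take the loose dust lid off the bench length gauge by its knob and set it down gently, knob up and released, on the blue mat. Then push the green lock button in the uncovered well fully down and draw the telescoping arm out by its upright post until its black pointer lines up with the red index on the scale, to within 4 mm. The arm springs back when let go, so finish while still holding the post there, and leave the other things and the red index where they are.

Things in the scene. Friction and masses are not known exactly. Their poses are not given: they have to be found in the camera images.
- gauge: Bench length gauge, fixed: light grey housing 110 x 160 mm, 60 mm high, on a dark steel bed 120 mm wide, 20 mm high, from y = -95 to +265 mm. Origin on the table under the housing's middle; y is the way the arm extends, z up. The sleeve the arm comes out of ends at y = 93 mm. A white scale plate with black ticks every 10 mm lies on the bed at x = 36 to 58 mm.
- well_rim (a point): Centre of the mouth of the black round well on the housing top, straight above the gauge's origin; rim 86 mm above the table, inner floor 62 mm; outer radius 46, inner 41 mm. The lid closes it at the start; the lock button is inside.
- lid: Loose aluminium dust lid, about 160 g: disc 92 mm across (z = 6 to 12 mm), a 77 mm spigot below it (z = 0 to 6) that sits in the well, a black knob 24 mm across above (thick part z = 20 to 44). Origin at the centre of the spigot's underside, z up through the knob; origin 80 mm above the table in the well, 4 mm when on the mat.
- lid_knob (a point): Grip point on the axis of the lid's knob, middle of its thick part, 32 mm above the lid's origin.
- mat: Blue mat fixed to the table, 160 x 160 mm, 4 mm thick. Origin at the centre of its underside.
- button_top (a point): Centre of the top of the green round lock button (26 mm across) in the well; 74 mm above the table when up, 67 mm when fully down.
- lock (a joint): How far the lock button is pushed down, m: 0 up (arm locked), 0.007 fully down. It takes about 3 N to move and stays where it is left; the arm is free from about 0.005 on.
- extension (a joint): How far the telescoping arm is drawn out along the gauge's +y, m: 0 at the start (fully in), 0.105 at its stop. A spring pulls it back with 2 N when in, growing to 4.6 N when out. Locked, it moves only about 2 mm.
- boom: The telescoping steel arm, with its aluminium head (36 x 36 mm, top 56 mm above the table) that carries an upright black grip post with an orange band: 22 mm across, 42 mm high, top 98 mm above the table. Its origin is on the table, on the gauge's x = 0 and y = joint extension, axes as the gauge's; the post's axis and the head's middle are at 125 mm along its y.
- post_grip (a point): Point on the axis of the grip post, 80 mm above the table, 18 mm below the post's top: where to grip it.
- pointer_tip (a point): Tip of the thin black pointer that sticks out of the arm's head over the scale, at the gauge's x = 40 mm, y = 125 mm + joint extension, 27 mm above the table. Its y axis is the gauge's.
- index (a joint): Where the red index stands on the scale, m along the gauge's +y; the pointer is exactly at the index when joint extension equals joint index. Between 0.035 and 0.095, constant during the job unless bumped.
- index_mark (a point): Point of the red index (a red block 14 x 10 mm, 33 mm high above the table, with a thin red line) that the pointer tip must meet. At the gauge's x = 40 mm, y = 125 mm + joint index, 27 mm above the table.
- ring_gauge: Bystander: loose steel ring, 68 mm outside, 22 mm high. Origin at the centre of its underside.
- plug_gauge: Bystander: loose upright steel plug gauge with a red band, 38 mm foot, 80 mm high. Origin at the centre of its underside.
- block_case: Bystander: closed wooden case, 70 x 90 x 30 mm. Origin at the centre of its underside.
Mind the look-alikes: they are no part of the job. Of the things like the mat, leave any that is purple or white; of the rest the smaller one is meant.

How it is judged (in metres and radians):
On the way, in this order (a step that is already met when the one before it is completed fails the run):
1. the lid is lifted clear of the well, held in the fingers by its knob (z of lid in the frame of gauge above 0.1 m and contact force between the fingers and lid above 1 N and angle between lid's own z axis and vertical below 0.6 rad), for 0.1 s.
2. the lid lies on the mat, knob up, released (x of lid in the frame of mat between -0.055 and 0.055 m and y of lid in the frame of mat between -0.055 and 0.055 m and z of lid in the frame of mat below 0.01 m and angle between lid's own z axis and vertical below 0.12 rad and contact force between the fingers and lid below 0.1 N and linear speed of lid below 0.03 m/s), for 0.2 s.
3. the lock button is pushed down (value of joint lock above 0.005 m), for 0.1 s.
4. the arm is drawn out more than 15 mm by the fingers on its post (value of joint extension above 0.015 m and contact force between the fingers and boom above 1 N), for 0.1 s.
At the end, for the whole second after the job is handed in: Pointer within 4 mm of the red index along the scale and still, held by the fingers on the post (over 1 N); lock button over 5 mm down; lid flat on the mat, knob up, released, at rest, its centre within 55 mm of the mat's centre along each side (all of step 2 and y of pointer_tip in the frame of index_mark between -0.004 and 0.004 m and velocity of joint extension between -0.02 and 0.02 m/s and contact force between the fingers and boom above 1 N and value of joint lock above 0.005 m); the arm keeps its last pose, push and grip.
It fails at once if the lid is dropped (falls free faster than 0.5 m/s) (contact force between the fingers and lid below 0.1 N and linear speed of lid above 0.5 m/s).
It fails at once if the red index is shifted by more than 3 mm (distance of index_mark from where it was at the start of the episode above 0.003 m).
It fails at once if a bystander is moved by more than 15 mm (distance of any of ring_gauge, plug_gauge, block_case from where it was at the start of the episode above 0.015 m).
It also fails if it takes over 61 s, if anything falls off the work surface, if the arm or the gripper's body presses on something with over 40 N, if the wrist force passes 120 N, or if a joint passes its speed limit or range.

ROBOT

A 6-joint arm with a two-finger parallel gripper is mounted at the origin on the work surface. World frame = base frame: x ahead of the robot, y to its left, z up, the work surface at z = 0. Lengths are in mm, angles in rad, forces in N, time in s.
With the tool pointing down it reaches from about 350 to 975 mm from the base axis. Payload 7.1 kg.
Tool frame: the origin (TCP) lies midway between the tips of the shut fingers; the grasp point (between the pads) lies 19 mm behind it (ctrl.grip_point_offset is the distance from the TCP to the grasp point, in mm); z points along the fingers, y is the line along which they close (so a half turn about z gives the same grasp; the last joint's range is limited). The gripper opens to 88 mm and grips with 3 to 60 N. Pads are 20 mm wide; open, the fingers measure 115 mm over their backs; the gripper's body (75 mm by 178 mm) begins 61 mm behind the grasp point.
Start: joints at [1.327, 0.423, 1.63, -0, 1.089, -0.019], TCP at [139.288, 609.265, 222.675] pointing down, gripper open.
Joint ranges: [-3, 3], [-0.9, 2.11], [0.09, 2.58], [-1.31, 4.45], [0.11, 2.69], [-2.54, 2.54]. Speed limits (rad/s): [2.39, 2.39, 3.01, 3.14, 3.14, 3.14].

INTERFACE

Orientations are given as a rotation vector (axis times angle).
In Python, from workcell import get_obs, optics, close_job, spotter, ctrl gives the robot as it stands. The module is installed in compiled form; this text tells all that it offers.
- The arm moves only by the tool move_arm, never from a script. Its argument "rows" is a list of rows, each a list of 5 numbers: the shift along the tool's x, y, z in cm, then the turn about the tool's z in degrees, then the opening in per cent of the stroke, from 0 (shut) to 100 (fully open). A call has 1 to 10 rows; each row shifts and turns the commanded pose from where the row before left it, along the tool's axes as they then stand; what a row does not reach is not made up. A row lasts 1/8 s, in which the tool goes at most 62.5 mm and 10.7 degrees, less where a joint would pass 70% of its speed; a pose out of reach is approached as far as the arm can. A call with a gripper value outside its range is refused whole. The fingers move at their own pace and stop on an object; the grip force is fixed at half the most. Time passes only in rows, so rows that do not move let the fingers close. It gives the time, the measured TCP pose, the force, the opening and the grip force at its end, in the units of the state.
- get_obs(): the state, without advancing time (a new reading comes with each control period).
- optics.get_image(name): name is "scene" or "top" or "wrist"; returns the picture (480x640x3 uint8, blue, green, red); there is no depth.
- optics.calibration(name): a dict with "camera_matrix" (3x3 intrinsics, pixels), "xyz" and "orientation" of the camera in the world. Camera axes: x right, y down, z forward; pixel columns grow to the right and rows downward; lengths in mm; the calibration is good to about 2 mm. The wrist camera is an equidistant fisheye: a pixel r from the principal point sees the ray r / f radians off the axis. A picture is of the moment at which its call begins: read the wrist's pose just before it. calibration takes no time and is no camera call; for the wrist camera it gives the pose at the moment of the call.
- close_job(): hands the job in; it is judged then, once.
Trained networks look in the newest picture that a camera, given by its name, has taken for a name from the list of things; names that differ only in an ending like _2 or _b are one class to them, and where a whole thing is asked for, a point or a joint stands for the part that bears it (a point fixed in the world has none). Each returns a list of dicts, best first, with "conf" (0 to 1); they miss things now and then, are a little off and sometimes report something else, mostly with a low value. They report only what shows in the picture. A call takes as long as a camera call. They do not tell look-alikes from the thing itself.
- spotter.find_in(camera, label): "point" ([column, row] in pixels, amid what is visible of it).
- spotter.regions_of(camera, label): "region" (480x640 bool, what is visible of it) and "point" ([column, row] in pixels, amid what is visible of it).
The state is a dict: "t": time; "qpos": joint angles; "qvel": joint speeds; "joint_torque": joint torques, N m; "ee_pos": TCP position; "orientation": TCP orientation; "ft_force": force on the tool from outside, world axes, zero at the start; "moment": the same for the moment, N m; "width": finger opening in mm; "grasp_force": force on a finger pad.
Only numpy, scipy, OpenCV 4.12 (cv2) and the standard library are available. Lean on these libraries where they do the work, as an engineer would, in place of code of your own. Each camera call takes 0.05 s, during which the arm holds its last target. There are 200 camera calls.

## Working session

There is one attempt and no reset: what is moved stays moved. The work goes in short steps, Python scripts to look and compute and a tool call to move; the robot and the scene stay as the last step left them, time stands still between calls to the robot, and variables do not carry over. Pictures are saved under pics/ and viewed, at most 10 in all, crops included, and the job is handed in when it is done.

Besides the shell and the picture viewer there is one more tool, called after "Emit:" as a command line: name --pt "numbers of a row" for each row, then --argument value for the rest. move_arm: Moves the arm, as the interface text tells. Its arguments: {"type":"object","properties":{"rows":{"type":"array","items":{"type":"array","items":{"type":"number"}}}},"required":["rows"]}

```bash
mkdir -p pics; cat > h.py <<'E'
import numpy as np, cv2
from scipy.spatial.transform import Rotation as R
from workcell import get_obs, optics, close_job, spotter, ctrl
def ray(cam,px):
    c=optics.calibration(cam); K=np.array(c["camera_matrix"]); p=np.array(c["xyz"]).ravel()
    o=np.array(c["orientation"]); M=R.from_rotvec(o).as_matrix() if o.size==3 else o
    a=(px[0]-K[0,2])/K[0,0]; b=(px[1]-K[1,2])/K[1,1]
    if cam=="wrist":
        r=np.hypot(a,b); s=np.sin(r)/max(r,1e-9); d=np.array([a*s,b*s,np.cos(r)])
    else: d=np.array([a,b,1.])
    return p,M@d
def at(cam,px,z):
    p,d=ray(cam,px); return (p+d*(z-p[2])/d[2]).round(1)
def proj(cam,X):
    c=optics.calibration(cam); K=np.array(c["camera_matrix"]); M=R.from_rotvec(np.array(c["orientation"])).as_matrix()
    v=M.T@(np.array(X)-np.array(c["xyz"])); 
    if cam=="wrist":
        t=np.arctan2(np.hypot(v[0],v[1]),v[2]); n=np.hypot(v[0],v[1]); v=np.array([v[0]/n*t,v[1]/n*t,1])
    else: v=v/v[2]
    return (K@v)[:2].round(1)
E
python3 - <<'E'
from h import *
for c in("scene","top"):
    cv2.imwrite(f"pics/{c}0.png",optics.get_image(c)); k=optics.calibration(c); print(c,k)
    for l,z in (("mat",4),("lid",92),("lid_knob",124),("post_grip",98),("boom",60),("index_mark",33),("gauge",60),("ring_gauge",11),("plug_gauge",40),("block_case",30)):
        print(l,[(d["point"],round(d["conf"],2),at(c,d["point"],z)) for d in spotter.find_in(c,l)][:4])
print(get_obs())
E
```

```text
scene {'camera_matrix': array([[490.23388996,   0.        , 315.6903031 ],
       [  0.        , 490.23388996, 244.52382153],
       [  0.        ,   0.        ,   1.        ]]), 'xyz': array([1172.21386059,  490.63665562,  929.18887772]), 'orientation': array([-1.25849232, -2.29190327,  0.92078063])}
mat [([208.8, 357.2], 0.87, array([820.9,   5.4,   4. ])), ([419.1, 324.8], 0.8, array([500.7, 351.8,   4. ])), ([535.7, 350.8], 0.73, array([426.5, 594. ,   4. ])), ([473.1, 253.4], 0.55, array([220.4, 378.7,   4. ]))]
lid [([245.5, 231.0], 0.84, array([ 539.1, -104.6,   92. ]))]
lid_knob [([289.3, 262.3], 0.67, array([589.2,  60.2, 124. ]))]
post_grip []
boom [([287.9, 262.2], 0.88, array([544.4,  23. ,  60. ]))]
index_mark []
gauge [([281.7, 269.8], 0.95, array([572. ,  24.4,  60. ])), ([133.1, 232.5], 0.26, array([ 671.7, -361.5,   60. ]))]
ring_gauge [([168.1, 195.2], 0.56, array([ 481.6, -439.9,   11. ]))]
plug_gauge [([325.0, 370.4], 0.6, array([731.6, 242. ,  40. ]))]
block_case [([133.3, 228.2], 0.62, array([ 642.8, -402.6,   30. ]))]
top {'camera_matrix': array([[620.42012054,
[... 1149 characters left out ...]
([537.5,  12.1,  30. ]))]
{'t': 1.1, 'qpos': array([ 1.32700111e+00,  4.23103532e-01,  1.62991803e+00,  3.44917674e-05,
        1.08857368e+00, -1.90259129e-02]), 'qvel': array([-0.00013031, -0.00042289,  0.00039864, -0.00152937, -0.00129708,
        0.0009839 ]), 'joint_torque': array([ 1.94113875e-05, -5.44564176e+01, -2.74056423e+01,  6.44749333e-02,
        1.66849012e-02, -9.73931208e-06]), 'ee_pos': array([139.27780837, 609.26419744, 222.66575514]), 'orientation': array([-3.52345572e-01, -3.12174062e+00, -2.25348102e-06]), 'ft_force': array([ 0.32669479, -0.06289878, -1.52156973]), 'moment': array([-0.01440437,  0.0251045 ,  0.01772765]), 'grasp_force': 0.0, 'width': 87.82513570006883}
```

View pics/scene0.png

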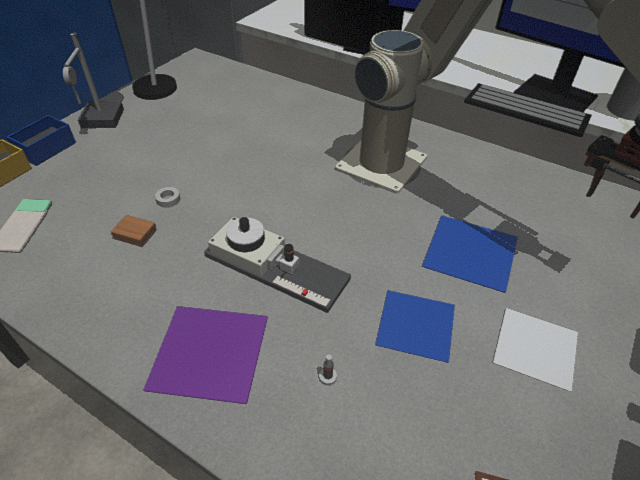

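View pics/top0.png

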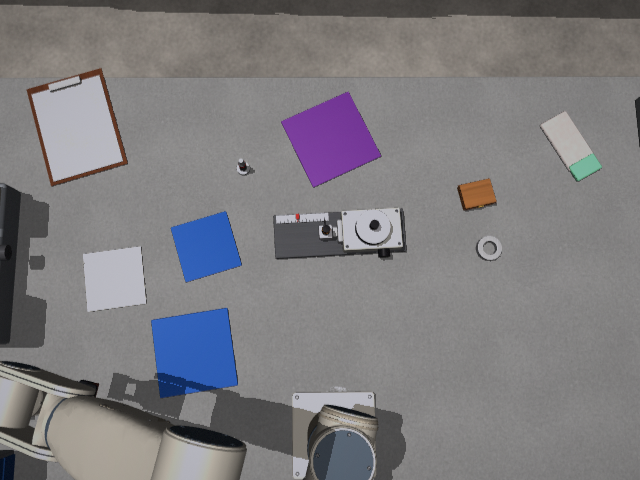

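Scene and top show the gauge with the white lid and knob (top 374,226), the post (325,231) and the red index (298,217).

- **Mat candidates (top):** small blue (206,246), large blue (194,354), purple (332,139), white (115,279). I choose the smaller blue one at (206,246), about 160 mm wide, near (502,346).
- **Knob candidates (top):** lid knob (374,226), side knob (384,253), post (325,231). I choose the one on the lid.

Next I move over the gauge and check from close by.

Emit:
move_arm --pt "-4.06 -4.28 0 0 100" --pt "-4.06 -4.28 0 0 100" --pt "-4.06 -4.28 0 0 100" --pt "-4.06 -4.28 0 0 100" --pt "-4.06 -4.28 0 0 100" --pt "-4.06 -4.28 0 0 100" --pt "-4.06 -4.28 0 0 100" --pt "-4.06 -4.28 0 0 100" --pt "-4.06 -4.28 0 0 100" --pt "-4.06 -4.28 0 0 100"

```text
t: 2.35
ee_pos: [440.6, 99.8, 223.1]
orientation: [0.352, 3.121, 0.001]
ft_force: [1.7, 0.6, -0.3]
width: 87.7
grasp_force: 0.0
```

Emit:
move_arm --pt "-4.06 -4.28 -1 0 100" --pt "-4.06 -4.28 -1 0 100" --pt "-4.06 -4.28 -1 0 100" --pt "0 0 0 10 100" --pt "0 0 0 10 100" --pt "0 0 0 10 100" --pt "0 0 0 10 100" --pt "0 0 0 10 100" --pt "0 0 0 10 100" --pt "0 0 0 10 100"

```text
t: 3.6
ee_pos: [529.8, -50.8, 252.7]
orientation: [2.086, 2.349, 0.0]
ft_force: [-0.8, 0.3, -0.1]
width: 88.1
grasp_force: 0.0
```

Emit:
move_arm --pt "0 0 0 7 100" --pt "0 0 0 0 100"

```text
t: 3.85
ee_pos: [529.8, -50.8, 252.8]
orientation: [2.218, 2.225, 0.0]
ft_force: [-0.5, 0.2, -0.1]
width: 87.6
grasp_force: 0.0
```

```bash
python3 - <<'E'
from h import *
c="wrist"; o=get_obs(); print(o["ee_pos"].round(1),R.from_rotvec(o["orientation"]).as_matrix().round(3),o["qpos"].round(2))
im=optics.get_image(c); cv2.imwrite("pics/w1.png",im); print(optics.calibration(c))
for l,z in (("mat",4),("lid",92),("lid_knob",124),("post_grip",98),("boom",60),("index_mark",33),("gauge",60),("pointer_tip",27)):
    print(l,[(d["point"],round(d["conf"],2),at(c,d["point"],z)) for d in spotter.find_in(c,l)][:4])
E
```

```text
[529.8 -50.8 252.8] [[-0.003  1.     0.   ]
 [ 1.     0.003 -0.   ]
 [-0.     0.    -1.   ]] [-0.12  0.25  1.81 -0.    1.08 -0.12]
{'camera_matrix': array([[371.64829954,   0.        , 328.24638918],
       [  0.        , 371.64829954, 236.35734722],
       [  0.        ,   0.        ,   1.        ]]), 'xyz': array([528.59340666,  26.28686114, 416.01179363]), 'orientation': array([2.85843778e+00, 6.25864203e-03, 1.40757993e-03])}
mat [([539.8, 161.3], 0.71, array([790.4,   4.2,   4. ]))]
lid [([335.7, 273.7], 0.85, array([ 536.2, -104.5,   92. ]))]
lid_knob [([336.9, 270.9], 0.93, array([536.5, -89. , 124. ]))]
post_grip [([332.1, 146.1], 0.95, array([532.1,  13.5,  98. ]))]
boom [([331.8, 144.7], 0.61, array([532.2,  13.3,  60. ]))]
index_mark [([373.9, 70.5], 0.54, array([575. ,  90.3,  33. ])), ([333.8, 143.3], 0.3, array([534.5,  13.8,  33. ]))]
gauge [([329.8, 141.9], 0.7, array([530.3,  16. ,  60. ])), ([330.9, 138.1], 0.66, array([531.4,  19.6,  60. ]))]
pointer_tip [([332.3, 144.5], 0.92, array([533.1,  12.3,  27. ]))]
```

View pics/w1.png

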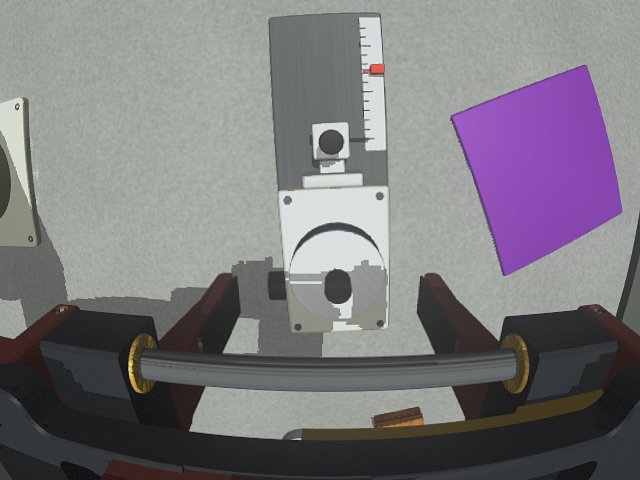

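The wrist view shows the lid knob near (338,287), the post top near (331,142), the pointer at about (350–372,139) and the red index at (376,69). The small black side knob is at (277,285).

```bash
python3 - <<'E'
from h import *
im=cv2.imread("pics/w1.png"); g=im.max(2)
def blob(x0,y0,x1,y1,th):
    m=(g[y0:y1,x0:x1]<th).astype(np.uint8); n,l,s,c=cv2.connectedComponentsWithStats(m)
    i=1+s[1:,4].argmax(); return c[i]+[x0,y0],s[i]
for nm,b,z in (("knob",(318,262,358,312),124),("post",(314,124,348,159),98)):
    c,s=blob(*b,60); print(nm,c,s,at("wrist",c,z))
h=cv2.cvtColor(im,cv2.COLOR_BGR2HSV); m=((h[...,0]<8)|(h[...,0]>172))&(h[...,1]>150)&(h[...,2]>100); m[:,:340]=0;m[200:]=0;m[:,400:]=0
ys,xs=np.where(m); print("red",xs.min(),xs.max(),ys.min(),ys.max(),xs.mean(),ys.mean(),at("wrist",(xs.min(),(ys.mean())),27), at("wrist",(xs.mean(),ys.mean()),33))
crop=im[50:160,300:400]; cv2.imwrite("pics/w1c.png",cv2.resize(crop,None,fx=5,fy=5,interpolation=cv2.INTER_CUBIC))
for p,z in (((269,18),20),((380,13),20),((388,186),60),((278,190),60),((290,331),60),((389,328),60)): print(p,at("wrist",p,z))
E
```

```text
knob [349.2 295. ] [30 31  3  5  5] [ 547.3 -111.5  124. ]
post [319. 142.] [ 5 17  1  3  3] [521.  17.  98.]
red 363 383 64 73 376.3220338983051 68.52542372881356 [564.5  93.   27. ] [577.5  92.5  33. ]
(269, 18) [465.6 152.6  20. ]
(380, 13) [583.5 158.3  20. ]
(388, 186) [587.2 -26.1  60. ]
(278, 190) [480.1 -30.4  60. ]
(290, 331) [ 487.  -186.5   60. ]
(389, 328) [ 596.8 -183.    60. ]
```

View pics/w1c.png

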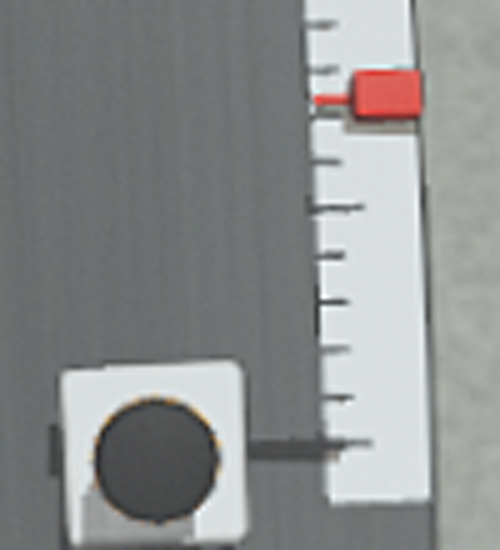

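```bash
python3 - <<'E'
from h import *
print("knob",at("wrist",(338,287),124),"lid",at("wrist",(337.5,279),92),"post",at("wrist",(331.2,142),98))
a=at("wrist",(364,70),27);b=at("wrist",(364,139.6),27);print(a,b,(a-b)@[-.055,.9985,0])
print("tick0..",[at("wrist",(364,50+y/5),22)[1] for y in(443,207,117,70,100)])
E
```

```text
knob [ 537.5 -103.9  124. ] lid [ 537.9 -109.9   92. ] post [531.4  17.   98. ]
[565.5  91.5  27. ] [566.   17.8  27. ] 73.61695
tick0.. [np.float64(18.8), np.float64(69.1), np.float64(88.6), np.float64(98.9), np.float64(92.3)]
```

Emit:
move_arm --pt "-2.8 0.4 0 0 100" --pt "-2.7 0.4 3 0 100" --pt "0 0 5 0 100" --pt "0 0 5 0 60" --pt "0 0 2.45 0 60" --pt "0 0 0 0 60" --pt "0 0 0 0 0" --pt "0 0 0 0 0" --pt "0 0 0 0 0" --pt "0 0 0 0 0"

```text
t: 5.55
ee_pos: [538.4, -105.8, 98.9]
orientation: [2.218, 2.223, 0.001]
ft_force: [-1.3, -0.6, 3.6]
width: 23.6
grasp_force: 30.0
```

Emit:
move_arm --pt "0 0 -1.5 0 0" --pt "0 0 -2.5 0 0" --pt "0 0 -3 0 0" --pt "0 0 -3 0 0" --pt "2 0 -1 0 0" --pt "4 -0.35 0 0 0" --pt "4.5 -0.4 0 0 0" --pt "4.5 -0.4 0 0 0" --pt "4.5 -0.4 0 0 0" --pt "4.5 -0.4 0 0 0"

```text
t: 6.8
ee_pos: [516.5, 136.6, 207.7]
orientation: [-2.218, -2.224, 0.001]
ft_force: [0.9, 0.1, -1.9]
width: 23.5
grasp_force: 30.0
```

Emit:
move_arm --pt "4.5 -0.4 0 0 0" --pt "4.5 -0.4 0 0 0" --pt "4.5 -0.4 0 0 0" --pt "4 -0.4 0 0 0" --pt "3 0 0 0 0" --pt "0.8 0 2 0 0" --pt "0 0 3 0 0" --pt "0 0 0 0 0"

```text
t: 7.8
ee_pos: [498.7, 345.3, 154.5]
orientation: [-2.218, -2.223, 0.012]
ft_force: [-0.4, -1.2, -1.2]
width: 23.3
grasp_force: 30.0
```

```bash
python3 - <<'E'
from h import *
o=get_obs(); print(o["ee_pos"],o["width"],o["grasp_force"],o["ft_force"])
im=optics.get_image("wrist"); cv2.imwrite("pics/w2.png",im)
for l,z in (("mat",4),("lid",80)):
    print(l,[(d["point"],round(d["conf"],2),at("wrist",d["point"],z)) for d in spotter.find_in("wrist",l)][:4])
E
```

```text
[498.68945195 345.25651054 154.48147662] 23.314979177865297 29.9997857886774 [-0.44632435 -1.17693811 -1.24819194]
mat [([342.2, 178.5], 0.72, array([511.9, 382.8,   4. ])), ([217.3, 13.8], 0.62, array([403.2, 532.7,   4. ])), ([76.7, 195.3], 0.59, array([243.1, 374.4,   4. ])), ([529.1, 414.4], 0.47, array([762.4,  89.6,   4. ]))]
lid [([328.5, 266.5], 0.83, array([501. , 331.7,  80. ]))]
```

View pics/w2.png

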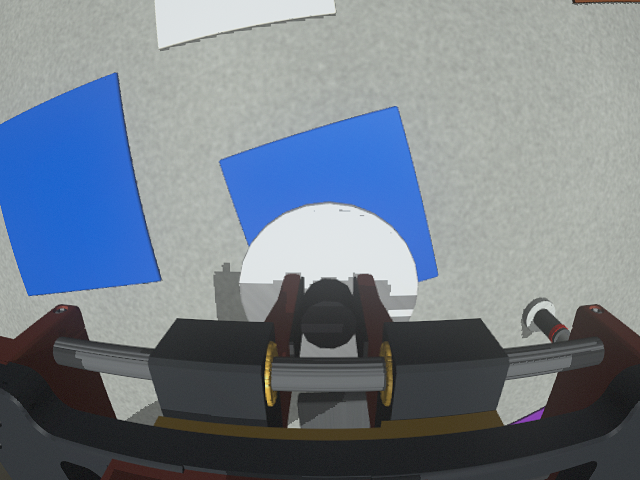

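The lid is held level over the smaller blue mat, whose corners show at (220,160), (397,107) and (437,275).

```bash
python3 - <<'E'
from h import *
P=[at("wrist",p,4) for p in((220,160),(397,107),(437,275))]
print(P,(P[0]+P[2])/2,np.linalg.norm(P[1]-P[0]),np.linalg.norm(P[2]-P[1]))
E
```

```text
[array([406. , 400.9,   4. ]), array([559.1, 445.8,   4. ]), array([604.2, 293.3,   4. ])] [505.1 347.1   4. ] 159.54817454298876 159.02911683084957
```

Emit:
move_arm --pt "0 0.6 4 0 0" --pt "0 0 4 0 0" --pt "0 0 2.5 0 0" --pt "0 0 1.2 0 0" --pt "0 0 0.6 0 0" --pt "0 0 0.3 0 0" --pt "0 0 0 0 0"

```text
t: 8.82
ee_pos: [507.9, 347.4, 32.9]
orientation: [2.219, 2.224, 0.002]
ft_force: [-0.5, 0.1, -1.7]
width: 23.3
grasp_force: 30.0
```

Emit:
move_arm --pt "0 0 0.4 0 0" --pt "0 0 0.3 0 0" --pt "0 0 0 0 0"

```text
t: 9.2
ee_pos: [507.3, 347.1, 24.9]
orientation: [-2.219, -2.224, 0.001]
ft_force: [0.1, -0.3, -1.3]
width: 23.6
grasp_force: 30.0
```

Emit:
move_arm --pt "0 0 0.1 0 0" --pt "0 0 0.1 0 0" --pt "0 0 0 0 0"

```text
t: 9.57
ee_pos: [507.4, 347.1, 23.1]
orientation: [-2.219, -2.224, 0.0]
ft_force: [0.4, -0.3, -0.6]
width: 23.6
grasp_force: 30.0
```

Emit:
move_arm --pt "0 0 0.1 0 0" --pt "0 0 0 0 0"

```text
t: 9.82
ee_pos: [507.5, 347.2, 23.0]
orientation: [-2.219, -2.224, -0.0]
ft_force: [-2.3, -1.9, 5.8]
width: 23.3
grasp_force: 30.0
```

Contact with the mat (force up, height stopped at the expected 23 mm). Release, rise and check.

Emit:
move_arm --pt "0 0 0 0 60" --pt "0 0 0 0 60" --pt "0 0 0 0 60" --pt "0 0 -1.5 0 60" --pt "0 0 -4 0 60" --pt "0 0 -6 0 60" --pt "-2 0 -6 0 60"

```text
t: 10.7
ee_pos: [507.5, 328.0, 199.2]
orientation: [2.218, 2.225, 0.002]
ft_force: [0.7, 0.1, 0.6]
width: 52.9
grasp_force: 0.0
```

```bash
python3 - <<'E'
from h import *
for c in ("top","scene"):
    im=optics.get_image(c); a=spotter.find_in(c,"lid_knob"); b=spotter.find_in(c,"lid")
    print(c,[(d["point"],round(d["conf"],2),at(c,d["point"],40)) for d in a][:2],[(d["point"],round(d["conf"],2),at(c,d["point"],16)) for d in b][:2])
    bt=spotter.find_in(c,"button_top"); print([(d["point"],round(d["conf"],2),at(c,d["point"],74)) for d in bt][:2])
cv2.imwrite("pics/s2.png",im)
o=get_obs(); print(o["ee_pos"])
E
```

```text
top [] []
[([373.0, 227.7], 0.39, array([ 537.3, -109.7,   74. ])), ([225.6, 222.1], 0.22, array([555.1, 282.8,  74. ]))]
scene [([413.0, 322.6], 0.69, array([528.7, 343.5,  40. ])), ([248.2, 238.2], 0.45, array([ 516.8, -119.6,   40. ]))] [([417.2, 325.1], 0.79, array([512.4, 350.3,  16. ]))]
[([245.4, 238.9], 0.64, array([ 547.5, -100.5,   74. ]))]
[506.57160176 327.10769769 194.94060852]
```

View pics/s2.png

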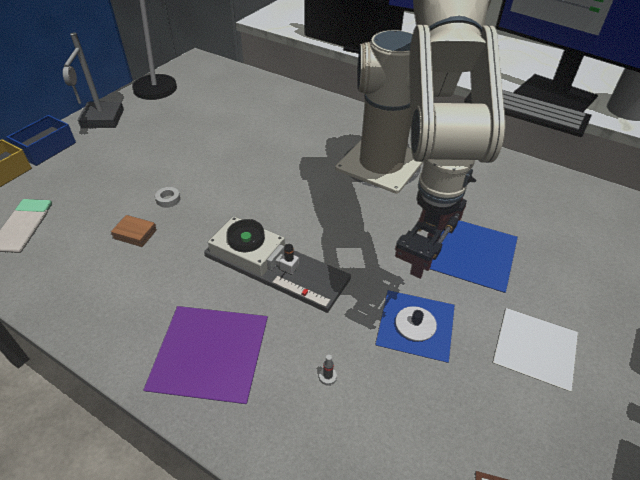

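The lid lies flat on the mat near (417,323) with its knob up. The green button shows in the open well at (246,237), next to the untouched gauge. Go there with the fingers shut.

Emit:
move_arm --pt "-3.5 0 0 0 20" --pt "-4.7 0.35 0 0 0" --pt "-4.7 0.35 0 0 0" --pt "-4.7 0.35 0 0 0" --pt "-4.7 0.35 0 0 0" --pt "-4.7 0.35 0 0 0" --pt "-4.7 0.35 0 0 0" --pt "-4.7 0.35 0 0 0" --pt "-4.7 0.35 0 0 0" --pt "-2.2 0.2 0 0 0"

```text
t: 12.35
ee_pos: [537.8, -107.4, 195.0]
orientation: [-2.22, -2.22, 0.002]
ft_force: [-0.1, 0.8, 0.2]
width: 0.5
grasp_force: 0.0
```

Emit:
move_arm --pt "0 0 3 0 0" --pt "0 0 0 0 0" --pt "0 0 0 0 0"

```text
t: 12.72
ee_pos: [538.3, -105.1, 166.2]
orientation: [-2.218, -2.224, 0.001]
ft_force: [-0.8, 0.0, 0.2]
width: 0.2
grasp_force: 0.0
```

```bash
python3 - <<'E'
from h import *
o=get_obs(); print(o["ee_pos"],o["width"])
im=optics.get_image("wrist")
print([(d["point"],round(d["conf"],2),at("wrist",d["point"],74)) for d in spotter.find_in("wrist","button_top")][:2])
h=cv2.cvtColor(im,cv2.COLOR_BGR2HSV); m=(abs(h[...,0].astype(int)-65)<20)&(h[...,1]>90)&(h[...,2]>40)
n,l,s,c=cv2.connectedComponentsWithStats(m.astype(np.uint8)); i=1+s[1:,4].argmax(); print(s[i],c[i],at("wrist",c[i],74))
x,y,w,hh,_=s[i]; print(at("wrist",(x,y+hh/2),74),at("wrist",(x+w,y+hh/2),74),at("wrist",(x+w/2,y),74))
E
```

```text
[ 538.32516293 -105.14250404  166.2334022 ] 0.2467837459486117
[]
[ 311  223   35   37 1044] [328.12547893 241.54310345] [ 538.1 -106.6   74. ]
[ 525.7 -106.6   74. ] [ 551.  -106.5   74. ] [538.3 -92.8  74. ]
```

Emit:
move_arm --pt "0 0 4 0 0" --pt "0 0 3 0 0" --pt "0 0 1.3 0 0" --pt "0 0 0.6 0 0" --pt "0 0 0.4 0 0" --pt "0 0 0.2 0 0" --pt "0 0 0.2 0 0" --pt "0 0 0 0 0"

```text
t: 13.82
ee_pos: [539.0, -105.6, 69.9]
orientation: [2.218, 2.223, 0.001]
ft_force: [1.8, 1.0, 2.1]
width: 0.6
grasp_force: 1.2
```

Emit:
move_arm --pt "0 0 0.1 0 0" --pt "0 0 0.1 0 0" --pt "0 0 0.1 0 0" --pt "0 0 0 0 0"

```text
t: 14.32
ee_pos: [539.1, -105.7, 67.2]
orientation: [2.218, 2.223, 0.001]
ft_force: [1.5, 0.3, 9.3]
width: 0.6
grasp_force: 4.6
```

Emit:
move_arm --pt "0 0 0.1 0 0" --pt "0 0 0 0 0" --pt "0 0 -2 0 0" --pt "0 0 -4 0 0" --pt "0 0 -4 0 30" --pt "4 -0.2 0 0 60" --pt "4 -0.3 0 0 60" --pt "4.3 -0.3 0 0 60" --pt "0 0 0 0 60"

```text
t: 15.45
ee_pos: [528.9, 19.4, 164.9]
orientation: [-2.214, -2.226, 0.002]
ft_force: [-0.6, -0.2, -0.3]
width: 46.9
grasp_force: 0.0
```

```bash
python3 - <<'E'
from h import *
o=get_obs(); print(o["ee_pos"],o["width"])
im=optics.get_image("wrist"); cv2.imwrite("pics/w3.png",im)
h=cv2.cvtColor(im,cv2.COLOR_BGR2HSV); m=(abs(h[...,0].astype(int)-65)<20)&(h[...,1]>90)&(h[...,2]>40)
n,l,s,c=cv2.connectedComponentsWithStats(m.astype(np.uint8)); i=1+s[1:,4].argmax(); print(s[i],[np.linalg.norm(at("wrist",(s[i][0],c[i][1]),z)-at("wrist",(s[i][0]+s[i][2],c[i][1]),z)) for z in(67,74)])
E
```

```text
[528.93866085  19.41030213 164.89102861] 46.90571317297996Traceback (most recent call last):
  File "<stdin>", line 5, in <module>
ValueError: attempt to get argmax of an empty sequence
```

View pics/w3.png

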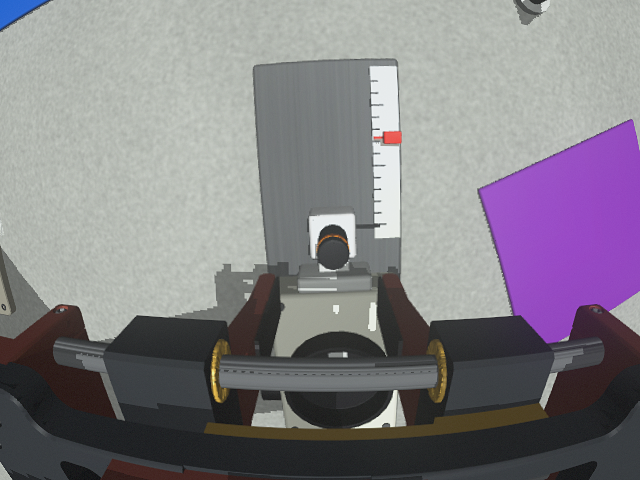

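The post top shows at about (333,253), midway between the open fingers, with the pointer at row 226 and the red index at row 138.

```bash
python3 - <<'E'
from h import *
print(at("wrist",(333,253),98), get_obs()["ee_pos"])
a=at("wrist",(376,138.3),27);b=at("wrist",(376,226),27);print(a,b,(a-b)@[-.055,.9985,0])
E
```

```text
[531.5  17.   98. ] [529.27782111  18.22519665 164.96779092]
[566.4  90.   27. ] [568.5  16.9  27. ] 73.10585
```

Emit:
move_arm --pt "0 0.2 4 0 60" --pt "0 0 4 0 60" --pt "0 0 1.6 0 60" --pt "0 0 0.6 0 60" --pt "0 0 0 0 60" --pt "0 0 0 0 0" --pt "0 0 0 0 0" --pt "0 0 0 0 0" --pt "0 0 0 0 0"

```text
t: 16.62
ee_pos: [531.9, 17.5, 63.8]
orientation: [-2.219, -2.224, 0.001]
ft_force: [-2.2, 1.2, 6.0]
width: 21.8
grasp_force: 30.0
```

Emit:
move_arm --pt "0.5 -0.03 0 0 0" --pt "1 -0.05 0 0 0" --pt "1.2 -0.07 0 0 0" --pt "1.2 -0.07 0 0 0" --pt "1.2 -0.07 0 0 0" --pt "1 -0.05 0 0 0" --pt "0.6 -0.03 0 0 0" --pt "0.3 -0.02 0 0 0" --pt "0.1 0 0 0 0" --pt "0 0 0 0 0"

```text
t: 17.88
ee_pos: [528.3, 88.3, 63.8]
orientation: [2.218, 2.224, -0.0]
ft_force: [-0.8, -2.3, 5.8]
width: 21.3
grasp_force: 30.0
```

```bash
python3 - <<'E'
from h import *
print(get_obs()["ee_pos"])
im=optics.get_image("wrist"); cv2.imwrite("pics/w4.png",cv2.resize(im[190:300,300:440],None,fx=5,fy=5,interpolation=cv2.INTER_CUBIC))
h=cv2.cvtColor(im,cv2.COLOR_BGR2HSV); m=((h[...,0]<8)|(h[...,0]>172))&(h[...,1]>150)&(h[...,2]>100); m[:,:355]=0;m[:,430:]=0
ys,xs=np.where(m); print(xs.min(),xs.max(),ys.min(),ys.max())
E
```

```text
[528.28639081  88.31112963  63.83978695]
391 429 256 272
```

View pics/w4.png

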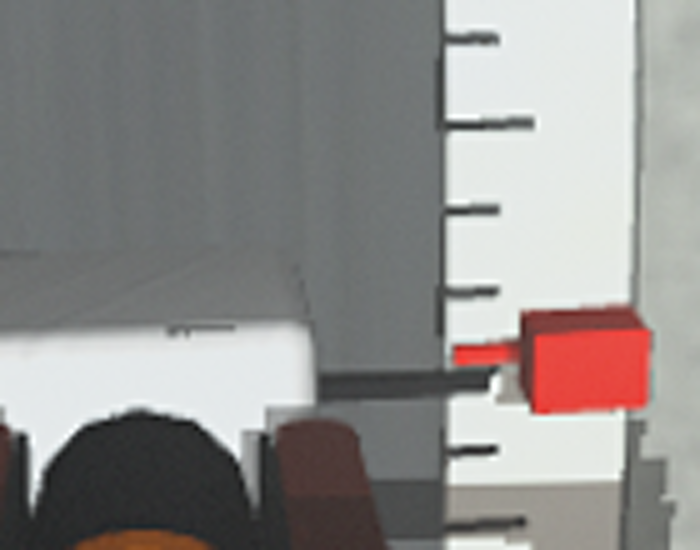

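The pointer (row 265.8) is just short of the red line (row 260.6). At 16.6 px per 10 mm that is about 3.1 mm.

Emit:
move_arm --pt "0.2 -0.01 0 0 0" --pt "0.1 0 0 0 0" --pt "0 0 0 0 0" --pt "0 0 0 0 0"

```text
t: 18.42
ee_pos: [528.1, 91.2, 63.8]
orientation: [2.218, 2.224, -0.0]
ft_force: [-1.6, -3.0, 6.1]
width: 21.5
grasp_force: 30.0
```

```bash
python3 - <<'E'
from h import *
print(get_obs()["ee_pos"],get_obs()["grasp_force"])
im=optics.get_image("wrist"); cv2.imwrite("pics/w5.png",cv2.resize(im[190:300,300:440],None,fx=5,fy=5,interpolation=cv2.INTER_CUBIC))
E
```

```text
[528.10442468  91.21158578  63.82616364] 30.000940561294556
```

View pics/w5.png

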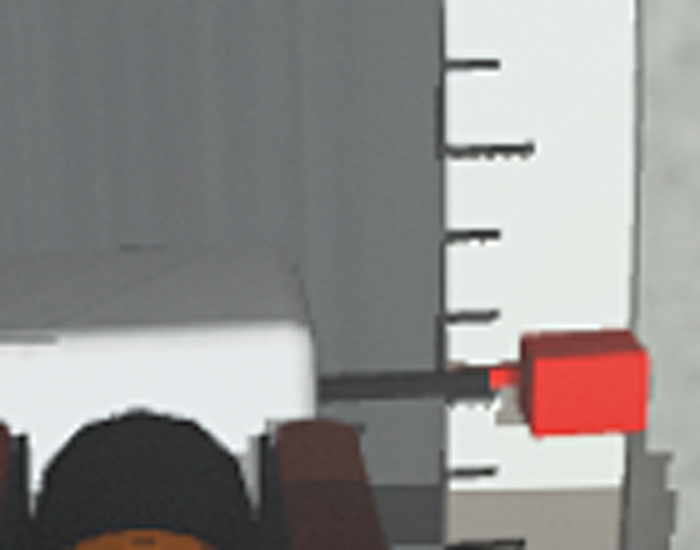

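The pointer now meets the red line: both are at crop row ~378, within 1 mm. The grip holds at 30 N, so I'm handing in.

```bash
python3 -c "
from h import *
print(close_job())"
```

```text
the job is handed in; nothing more can be done
None
```

I handed the job in: the lid is released flat on the small blue mat, the lock button was pushed to its bottom stop, and the post is held with the pointer about 1 mm or less from the red index; no verdict was returned.

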